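# Run back the wide label roll on its ratchet rewinder

### The job

Two hand-wound label rewinders stand on the bench, one with a wide roll and one with a narrow roll. On the one with the WIDE roll, lift the ratchet pawl clear of its toothed wheel and hold it up until the drum has turned all the way back to its stop, then let the pawl drop so that it rests down in the teeth again. Leave the pawl of the narrow one down.

Things in the scene. Friction and masses are not known exactly. Their poses are not given: they have to be found in the camera images.
- wide_tab (a point): Centre of the finger tab of the wide rewinder's pawl: upright bare metal, 18 mm long (x), 12 mm thick (y), from 19 mm below to 18 mm above this point; 141 mm above the table, free both sides. Pinch its thickness from above. x: level, along the pawl from tab to hinge, away from the robot within 20 degrees; y parallel to the hinge; z up. Hinge line 85 mm along x and 29 mm below. Tilts with the pawl.
- wide_pawl (a joint): Angle of that pawl, a metal bar of 100 g lying over an 84 mm steel toothed wheel, rad: 0 = fully down in the teeth, grows as the tab is lifted on an arc about the hinge, stop at 0.8. Clear of the teeth from about 0.14; 0.3 to 0.4 (tab about 25 mm up) is a safe lift. It moves freely and falls down by its own weight when released.
- wide_drum (a joint): Angle of its drum (wheel and 60 mm wide, 70 mm thick paper roll, on the tab's -y side, 41 mm lower), rad: about 2.0 at the start, 0 = turned back on its stop. A braked spring turns it back by itself in about 3 s while the pawl is clear. Let down early, the pawl catches the next tooth (0.70 rad apart); on the stop it drops fully into a gap.
- narrow_pawl (a joint): Angle of the pawl of the other rewinder, alike but with a 25 mm wide roll, rad: 0 = down in the teeth. It has to stay down. Both rewinders' blue-grey frames are screwed to the table.
Mind the look-alikes: they are no part of the job. Leave any pink look-alike of the part that bears narrow_pawl alone. Leave any pink look-alike of the part that bears wide_tab alone.

How it is judged:
On the way:
1. the wide rewinder's pawl is lifted clear of the teeth with its drum still wound (value of joint wide_pawl above 0.14 rad and value of joint wide_drum above 0.3 rad), for 0.1 s.
At the end, for the whole second after the job is handed in: The wide rewinder's drum is turned back to within 0.1 rad of its stop, its pawl is down in the teeth (within 0.06 rad), and the narrow rewinder's pawl is down (within 0.06 rad) (value of joint wide_drum below 0.1 rad and value of joint each of wide_pawl, narrow_pawl below 0.06 rad); the robot touches nothing.
It fails at once if the narrow rewinder's pawl is lifted (more than 0.12 rad) (value of joint narrow_pawl above 0.12 rad).
It also fails if it takes over 35 s, if anything falls off the work surface, if the arm or the gripper's body presses on something with over 40 N, if the wrist force passes 120 N, or if a joint passes its speed limit or range.

### The arm

A 6-joint arm with a two-finger parallel gripper is mounted at the origin on the work surface. World frame = base frame: x ahead of the robot, y to its left, z up, the work surface at z = 0. Lengths are in m, angles in rad, forces in N, time in s.
With the tool pointing down it reaches from about 0.275 to 1 m from the base axis. Payload 8.4 kg.
Tool frame: the origin (TCP) lies at the very end of the fingers, on their centre line; the grasp point (between the pads) lies 19 mm behind it; z points along the fingers, y is the line along which they close (so a half turn about z gives the same grasp; the last joint's range is limited). The gripper opens to 85 mm and grips with 20 to 120 N. Pads are 22 mm wide; open, the fingers measure 114 mm over their backs; the gripper's body (76 mm by 85 mm) begins 54 mm behind the grasp point. The pads swing forward as they close: fully open they stand 13 mm farther back than shut.
Start: joints at [1.211, 0.353, 1.633, -0, 1.155, -0.002], TCP at [0.219, 0.585, 0.231] pointing down, gripper open.
Joint ranges: [-2.63, 2.63], [-0.92, 2.1], [0.06, 2.66], [-1.3, 4.44], [0, 2.69], [-3.02, 3.02]. Speed limits (rad/s): [2.22, 2.22, 2.79, 3.14, 3.14, 3.14].

### API

Orientations are given as a 3x3 rotation matrix whose columns are the frame's x, y, z axes.
In Python, from station import bot gives the robot as it stands.
- The arm moves only by the tool servo_tool, never from a script. Its argument "commands" is a list of rows, each an object of numbers: "x", "y", "z": the shift along the tool's x, y, z in m; "rx", "ry", "rz": the turn, a rotation vector about the tool's x, y, z in degrees. In form: [{"x": .., "y": .., "z": .., "rx": .., "ry": .., "rz": ..}, ...]. A call has 1 to 10 rows; each row is the pose to reach, as a shift and turn from the pose commanded when the call began, along the tool's axes at that moment; what a row does not reach only later rows make up. A row lasts 1/12 s, in which the tool goes at most 41.7 mm and 7.16 degrees, less where a joint would pass 70% of its speed; a pose out of reach is approached as far as the arm can. A call with a gripper value outside its range is refused whole. "gripper" is the closure, from -1 (fully open) to 1 (shut), set as the call begins (left out, the last holds). The fingers move at their own pace and stop on an object; the grip force is fixed at half the most. Time passes only in rows, so rows that repeat a pose let the fingers close. It gives the time, the measured TCP pose, the force, the opening and the grip force at its end, in the units of the state.
- bot.read_state(): the state, without advancing time (a new reading comes with each control period).
- bot.camera(name): name is "scene" or "top" or "wrist"; returns (picture, depth): 400x640x3 uint8, blue, green, red; 400x640 float32, m along the optical axis (not along the pixel's ray), 0 where there is no reading.
- bot.get_calibration(name): a dict with "fx", "fy", "cx", "cy" (pixels), "world_from_camera" (4x4, takes a point from camera to world coordinates); the wrist camera has in their place "tool_from_camera" (4x4, takes a point from camera to tool coordinates, whose origin is the TCP and whose axes are the flange's). Camera axes: x right, y down, z forward; pixel columns grow to the right and rows downward; lengths in m; the calibration is good to about 2 mm. A picture is of the moment at which its call begins: read the wrist's pose just before it. get_calibration takes no time and is no camera call.
- bot.finish_job(): hands the job in; it is judged then, once.
The state is a dict: "time": time; "q": joint angles; "qvel": joint speeds; "joint_torque": joint torques, N m; "ee_pos": TCP position; "orientation": TCP orientation; "wrist_force": force on the tool from outside, world axes, zero at the start; "torque": the same for the moment, N m; "gripper_width": finger opening in m; "gripper_force": force on a finger pad.
Only numpy, scipy, OpenCV 4.12 (cv2) and the standard library are available. Lean on these libraries where they do the work, as an engineer would, in place of code of your own. Each camera call takes 0.05 s, during which the arm holds its last target. There are 200 camera calls.

## Working session

There is one attempt and no reset: what is moved stays moved. The work goes in short steps, Python scripts to look and compute and a tool call to move; the robot and the scene stay as the last step left them, time stands still between calls to the robot, and variables do not carry over. Pictures are saved under pics/ and viewed, at most 10 in all, crops included, and the job is handed in when it is done.

Besides the shell and the picture viewer there is one more tool, called after "Request:" as name(argument=value, ...) on one line, values as JSON. servo_tool: Moves the arm, as the interface text tells. Its arguments: {"type":"object","properties":{"commands":{"type":"array","items":{"type":"object","properties":{"x":{"type":"number"},"y":{"type":"number"},"z":{"type":"number"},"rx":{"type":"number"},"ry":{"type":"number"},"rz":{"type":"number"}}}},"gripper":{"type":"number"}},"required":["commands"]}

```bash
mkdir -p pics; cat > h.py <<'E'
import numpy as np,cv2
from station import bot
def shot(n,f):
    s=bot.read_state(); p,d=bot.camera(n); c=bot.get_calibration(n)
    if n=="wrist":
        T=np.eye(4);T[:3,:3]=np.array(s["orientation"]).reshape(3,3);T[:3,3]=s["ee_pos"]
        W=T@np.array(c["tool_from_camera"])
    else: W=np.array(c["world_from_camera"])
    cv2.imwrite(f"pics/{f}.png",p); np.savez(f"pics/{f}.npz",p=p,d=d,W=W,K=[c[k] for k in("fx","fy","cx","cy")])
def pts(f):
    z=np.load(f"pics/{f}.npz");d=z["d"];fx,fy,cx,cy=z["K"];v,u=np.mgrid[:400,:640]
    P=np.stack([(u-cx)/fx*d,(v-cy)/fy*d,d],-1)@z["W"][:3,:3].T+z["W"][:3,3]
    P[d==0]=np.nan
    return z["p"],P
E
python3 - <<'E'
from h import *
shot("top","top");shot("scene","scene")
for n in("top","scene"):
    print(bot.get_calibration(n))
print(bot.read_state())
E
```

```text
{'fx': 383.74512561634367, 'fy': 383.74512561634367, 'cx': 317.5625387215531, 'cy': 201.65690449688782, 'world_from_camera': array([[-0.01710534, -0.98779683,  0.15480579,  0.34022022],
       [-0.99971381,  0.0143069 , -0.01917323,  0.03803774],
       [ 0.01672446, -0.15508945, -0.98775885,  0.88963816],
       [ 0.        ,  0.        ,  0.        ,  1.        ]])}
{'fx': 422.3241369207136, 'fy': 422.3241369207136, 'cx': 323.2488107811641, 'cy': 200.7373046703216, 'world_from_camera': array([[-0.54201184,  0.5644428 , -0.62259738,  1.05063962],
       [ 0.84018071,  0.37972386, -0.38717718,  0.39246867],
       [ 0.01787571, -0.73294892, -0.68004878,  0.74834198],
       [ 0.        ,  0.        ,  0.        ,  1.        ]])}
{'time': 0.1, 'q': array([ 1.21060532e+00,  3.53634399e-01,  1.63404940e+00,  3.30549469e-05,
        1.15520812e+00, -2.39457572e-03]), 'qvel': array([-0.00075302, -0.00127735, -0.0027943 ,  0.00040119,  0.00193353,
        0.00105402]), 'joint_torque': array([ 3.85716903e-04, -6.06357694e+01, -3.42817533e+01,  1.55507946e-04,
        4.14792841e-03,  1.56423414e-05]), 'ee_pos': array([0.21871835, 0.58502396, 0.23060652]), 'orientation': array([[-9.36666121e-01,  3.50223273e-01, -4.86231177e-04],
       [ 3.50223609e-01,  9.36665347e-01, -1.20523366e-03],
       [ 3.33350166e-05, -1.29919118e-03, -9.99999155e-01]]), 'wrist_force': array([-0.2761762 ,  0.13851919,  0.1346267 ]), 'torque': array([-0.01705877,  0.04289416, -0.02166691]), 'gripper_force': 0.0, 'gripper_width': 0.08518199378431482}
```

View pics/top.png

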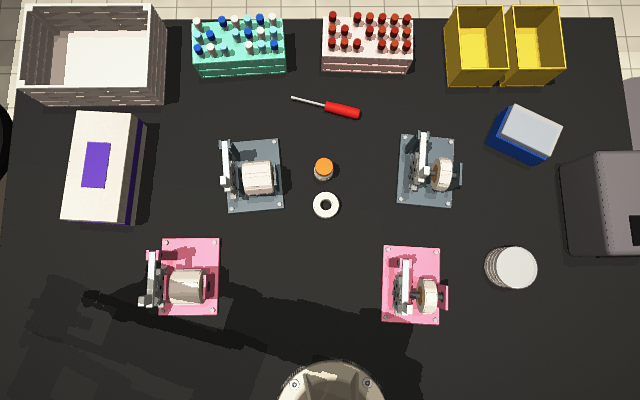

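View pics/scene.png

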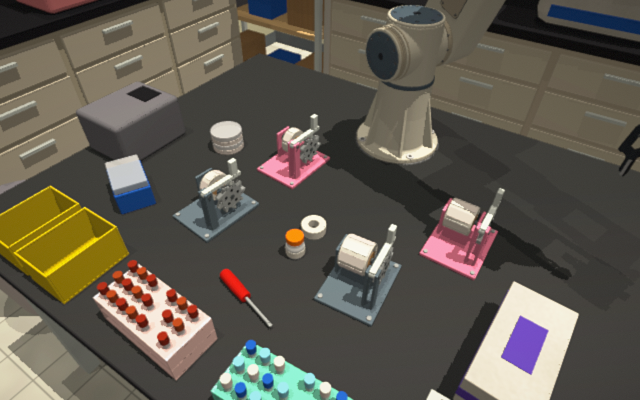

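The top view shows four rewinders: blue-grey with a wide roll at (252,175), blue-grey with a narrow roll at (428,170), pink wide at (187,277) and pink narrow at (412,285). The target is the blue-grey wide one at (252,175). Its tab is at the near end of the pawl, about (227,185) in the top view and (391,236) in the scene view.

```bash
python3 - <<'E'
from h import *
p,P=pts("top")
cv2.imwrite("pics/crop1.png",cv2.resize(p[125:225,205:305],(600,600),interpolation=cv2.INTER_CUBIC))
sub=P[125:225,205:305]
m=sub[...,2]>.115; v,u=np.nonzero(m)
for a,b,q in zip(v+125,u+205,sub[m]): 
    if (a+b)%3==0: print(b,a,q.round(3))
p,P=pts("scene")
print("scene")
s=P[215:300,340:410]; m=s[...,2]>.135; v,u=np.nonzero(m)
q=s[m]; print(len(q)); 
for a,b,c in list(zip(v+215,u+340,q))[::6]: print(b,a,c.round(3))
E
```

```text
230 139 [0.596 0.203 0.119]
220 140 [0.593 0.223 0.12 ]
229 140 [0.592 0.204 0.122]
219 141 [0.591 0.225 0.119]
222 141 [0.591 0.219 0.12 ]
225 141 [0.59  0.213 0.121]
228 141 [0.591 0.207 0.119]
218 142 [0.589 0.227 0.119]
221 142 [0.588 0.221 0.121]
224 142 [0.589 0.215 0.121]
227 142 [0.589 0.209 0.119]
230 142 [0.589 0.203 0.12 ]
220 143 [0.587 0.223 0.118]
223 143 [0.587 0.217 0.119]
226 143 [0.586 0.21  0.122]
229 143 [0.587 0.205 0.119]
219 144 [0.585 0.225 0.12 ]
222 144 [0.584 0.219 0.12 ]
225 144 [0.584 0.213 0.121]
228 144 [0.585 0.207 0.12 ]
231 144 [0.585 0.201 0.119]
218 145 [0.583 0.228 0.117]
221 145 [0.582 0.221 0.12 ]
224 145 [0.582 0.215 0.12 ]
227 145 [0.583 0.209 0.118]
230 145 [0.582 0.203 0.119]
220 146 [0.58  0.223 0.12 ]
223 146 [0.58  0.216 0.122]
226 146 [0.58  0.21  0.121]
229 146 [0.58  0.204 0.12 ]
219 147 [0.578 0.225 0.121]
222 147 [0.577 0.218 0.122]
225 147 [0.578 0.213 0.12 ]
228 147 [0.578 0.207 0.118]
221 148 [0.576 0.221 0.119]
224 148 [0.575 0.214 0.122]
227 148 [0.576 0.208 0.121]
230 148 [0.577 0.203 0.116]
223 149 [0.574 0.217 0.12 ]
226 149 
[... 2661 characters left out ...]
0.491 0.209 0.121]
229 188 [0.492 0.203 0.118]
225 189 [0.489 0.211 0.121]
228 189 [0.489 0.205 0.121]
227 190 [0.487 0.206 0.122]
230 190 [0.487 0.2   0.121]
226 191 [0.486 0.209 0.117]
scene
103
391 224 [0.491 0.202 0.157]
394 225 [0.492 0.208 0.158]
393 226 [0.496 0.208 0.159]
392 227 [0.5   0.208 0.159]
390 228 [0.503 0.205 0.158]
396 228 [0.494 0.214 0.155]
395 229 [0.499 0.214 0.157]
393 230 [0.505 0.212 0.158]
391 231 [0.508 0.21  0.157]
389 232 [0.507 0.206 0.151]
395 232 [0.494 0.213 0.143]
393 233 [0.507 0.214 0.152]
391 234 [0.507 0.211 0.148]
389 235 [0.508 0.207 0.144]
387 236 [0.506 0.203 0.136]
393 236 [0.503 0.214 0.141]
392 237 [0.507 0.214 0.141]
392 239 [0.507 0.214 0.136]
```

View pics/crop1.png

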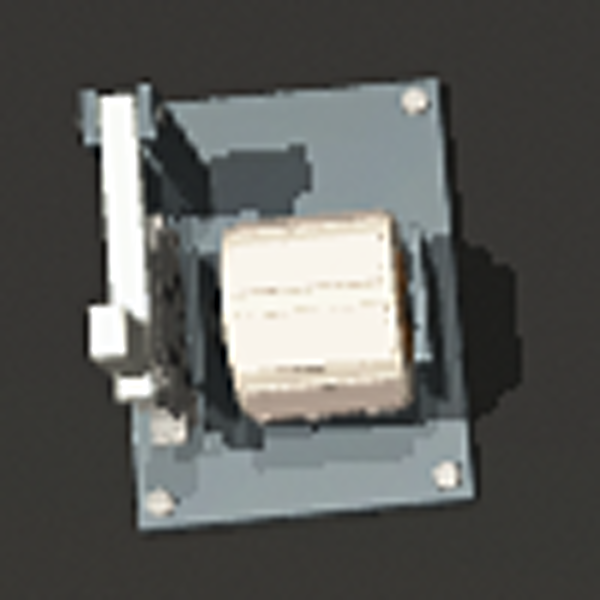

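The crop confirms it: blue-grey frame and wide roll, with the tab at about crop (115,330). The tab is centred at about (0.500, 0.2075), its top is at z 0.159 as expected, and the pawl yaw is about +5°. I'll move above it.

Request:
servo_tool(commands=[{"x": -0.395, "y": -0.255, "z": 0, "rz": -25.5}, {"x": -0.395, "y": -0.255, "z": 0, "rz": -25.5}, {"x": -0.395, "y": -0.255, "z": 0, "rz": -25.5}, {"x": -0.395, "y": -0.255, "z": 0, "rz": -25.5}, {"x": -0.395, "y": -0.255, "z": 0, "rz": -25.5}, {"x": -0.395, "y": -0.255, "z": 0, "rz": -25.5}, {"x": -0.395, "y": -0.255, "z": 0, "rz": -25.5}, {"x": -0.395, "y": -0.255, "z": 0, "rz": -25.5}, {"x": -0.395, "y": -0.255, "z": 0, "rz": -25.5}, {"x": -0.395, "y": -0.255, "z": 0, "rz": -25.5}], gripper=0.0)

```text
invalid input at $.commands[0]: expected keys x, y, z, rx, ry, rz
```

Request:
servo_tool(commands=[{"x": -0.395, "y": -0.255, "z": 0, "rx": 0, "ry": 0, "rz": -25.5}, {"x": -0.395, "y": -0.255, "z": 0, "rx": 0, "ry": 0, "rz": -25.5}, {"x": -0.395, "y": -0.255, "z": 0, "rx": 0, "ry": 0, "rz": -25.5}, {"x": -0.395, "y": -0.255, "z": 0, "rx": 0, "ry": 0, "rz": -25.5}, {"x": -0.395, "y": -0.255, "z": 0, "rx": 0, "ry": 0, "rz": -25.5}, {"x": -0.395, "y": -0.255, "z": 0, "rx": 0, "ry": 0, "rz": -25.5}, {"x": -0.395, "y": -0.255, "z": 0, "rx": 0, "ry": 0, "rz": -25.5}, {"x": -0.395, "y": -0.255, "z": 0, "rx": 0, "ry": 0, "rz": -25.5}, {"x": -0.395, "y": -0.255, "z": 0, "rx": 0, "ry": 0, "rz": -25.5}, {"x": -0.395, "y": -0.255, "z": 0, "rx": 0, "ry": 0, "rz": -25.5}], gripper=0.0)

```text
time: 0.93
ee_pos: [0.4668, 0.2513, 0.2312]
orientation: [[-0.996, -0.087, -0.0], [-0.087, 0.996, -0.0], [0.0, -0.0, -1.0]]
wrist_force: [0.6, 0.6, 0.4]
gripper_width: 0.0424
gripper_force: 0.0
```

Request:
servo_tool(commands=[{"x": -0.025, "y": -0.04, "z": 0, "rx": 0, "ry": 0, "rz": 0}, {"x": -0.025, "y": -0.04, "z": 0, "rx": 0, "ry": 0, "rz": 0}, {"x": -0.025, "y": -0.04, "z": 0, "rx": 0, "ry": 0, "rz": 0}, {"x": -0.025, "y": -0.04, "z": 0, "rx": 0, "ry": 0, "rz": 0}])

```text
time: 1.27
ee_pos: [0.4942, 0.2154, 0.2309]
orientation: [[-0.996, -0.086, -0.001], [-0.086, 0.996, 0.0], [0.001, 0.0, -1.0]]
wrist_force: [-0.5, -0.4, -0.0]
gripper_width: 0.0427
gripper_force: 0.0
```

```bash
python3 - <<'E'
from h import *
shot("wrist","w1")
s=bot.read_state();print(s["ee_pos"],s["qvel"].round(3))
p,P=pts("w1")
m=(P[...,2]>.15)&(P[...,2]<.17);q=P[m];print(len(q),q.min(0),q.max(0),np.median(q,0))
v,u=np.nonzero(m);print(u.min(),u.max(),v.min(),v.max())
m=(abs(P[...,0]-.505)<.03)&(abs(P[...,1]-.14)<.05)&(P[...,2]<.165);q=P[m]
for y in np.arange(.09,.2,.01):
    r=q[abs(q[:,1]-y)<.005]; print(y.round(3),len(r),r[:,2].max() if len(r) else 0)
m=(abs(P[...,0]-.55)<.03)&(abs(P[...,2]-.12)<.006)&(abs(P[...,1]-.21)<.03);q=P[m]
if len(q): print(np.polyfit(q[:,0],q[:,1],1),q.min(0),q.max(0))
E
```

```text
[0.4938051  0.2160499  0.23098391] [ 0.022 -0.005  0.    -0.001  0.001 -0.003]
457 [0.48912111 0.20201821 0.15022611] [0.50740545 0.21455077 0.16033661] [0.49672452 0.20829346 0.15847295]
291 307 200 227
0.09 162 0.0023087108420586366
0.1 183 0.01121864985786114
0.11 369 0.08674189229792473
0.12 575 0.10174860242928768
0.13 874 0.10225116340882595
0.14 877 0.10261692308183118
0.15 876 0.10252883706555999
0.16 883 0.1027181504254831
0.17 884 0.1031676079439362
0.18 1102 0.10314838628523487
0.19 190 0.0719022733297876
0.2 0 0
[0.09559442 0.15997607] [0.52212271 0.20210029 0.11404363] [0.57988055 0.22921579 0.12297414]
```

View pics/w1.png

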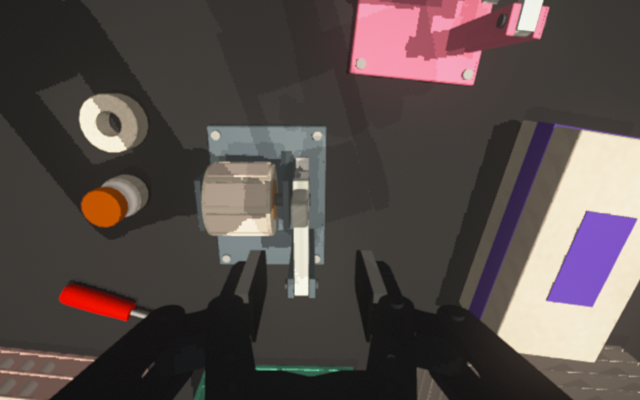

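The wrist view shows the wide roll at (240,198) and the tab at (300,212), between the fingers' closing sides. The refined tab centre is (0.499, 0.208), yaw is about 5.5°, and the roll top is at 0.103, clear of the fingers. I'll descend to z of about 0.13.

Request:
servo_tool(commands=[{"x": -0.0045, "y": -0.008, "z": 0.0, "rx": 0, "ry": 0, "rz": 0}, {"x": -0.0045, "y": -0.008, "z": 0.03, "rx": 0, "ry": 0, "rz": 0}, {"x": -0.0045, "y": -0.008, "z": 0.05, "rx": 0, "ry": 0, "rz": 0}, {"x": -0.0045, "y": -0.008, "z": 0.05, "rx": 0, "ry": 0, "rz": 0}, {"x": -0.0045, "y": -0.008, "z": 0.07, "rx": 0, "ry": 0, "rz": 0}, {"x": -0.0045, "y": -0.008, "z": 0.085, "rx": 0, "ry": 0, "rz": 0}, {"x": -0.0045, "y": -0.008, "z": 0.095, "rx": 0, "ry": 0, "rz": 0}, {"x": -0.0045, "y": -0.008, "z": 0.1, "rx": 0, "ry": 0, "rz": 0}, {"x": -0.0045, "y": -0.008, "z": 0.1, "rx": 0, "ry": 0, "rz": 0}, {"x": -0.0045, "y": -0.008, "z": 0.1, "rx": 0, "ry": 0, "rz": 0}])

```text
time: 2.15
ee_pos: [0.5, 0.2083, 0.1319]
orientation: [[-0.996, -0.088, 0.0], [-0.088, 0.996, 0.0], [-0.0, 0.0, -1.0]]
wrist_force: [0.0, 0.2, 0.2]
gripper_width: 0.0428
gripper_force: 0.0
```

Centred on the tab, so I'll close the gripper.

Request:
servo_tool(commands=[{"x": 0, "y": 0, "z": 0, "rx": 0, "ry": 0, "rz": 0}, {"x": 0, "y": 0, "z": 0, "rx": 0, "ry": 0, "rz": 0}, {"x": 0, "y": 0, "z": 0, "rx": 0, "ry": 0, "rz": 0}, {"x": 0, "y": 0, "z": 0, "rx": 0, "ry": 0, "rz": 0}, {"x": 0, "y": 0, "z": 0, "rx": 0, "ry": 0, "rz": 0}, {"x": 0, "y": 0, "z": 0, "rx": 0, "ry": 0, "rz": 0}], gripper=1.0)

```text
time: 2.65
ee_pos: [0.5002, 0.2079, 0.1321]
orientation: [[-0.996, -0.087, 0.001], [-0.087, 0.996, 0.0], [-0.001, -0.0, -1.0]]
wrist_force: [-1.3, -3.0, 5.0]
gripper_width: 0.0113
gripper_force: 59.5
```

Request:
servo_tool(commands=[{"x": -0.0021, "y": 0, "z": -0.0074, "rx": 0, "ry": 5, "rz": 0}, {"x": -0.0048, "y": 0, "z": -0.0145, "rx": 0, "ry": 10, "rz": 0}, {"x": -0.0081, "y": 0, "z": -0.0214, "rx": 0, "ry": 15, "rz": 0}, {"x": -0.012, "y": 0, "z": -0.028, "rx": 0, "ry": 20, "rz": 0}, {"x": -0.012, "y": 0, "z": -0.028, "rx": 0, "ry": 20, "rz": 0}, {"x": -0.012, "y": 0, "z": -0.028, "rx": 0, "ry": 20, "rz": 0}])

```text
time: 3.15
ee_pos: [0.5114, 0.2088, 0.1592]
orientation: [[-0.935, -0.086, -0.343], [-0.081, 0.996, -0.03], [0.344, -0.0, -0.939]]
wrist_force: [-3.4, -1.8, 6.5]
gripper_width: 0.0111
gripper_force: 60.9
```

```bash
python3 - <<'E'
from h import *
shot("scene","s2")
p,P=pts("s2")
cv2.imwrite("pics/s2c.png",cv2.resize(p[190:330,300:440],(600,600),interpolation=cv2.INTER_CUBIC))
E
```

```text
(no output)
```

View pics/s2c.png

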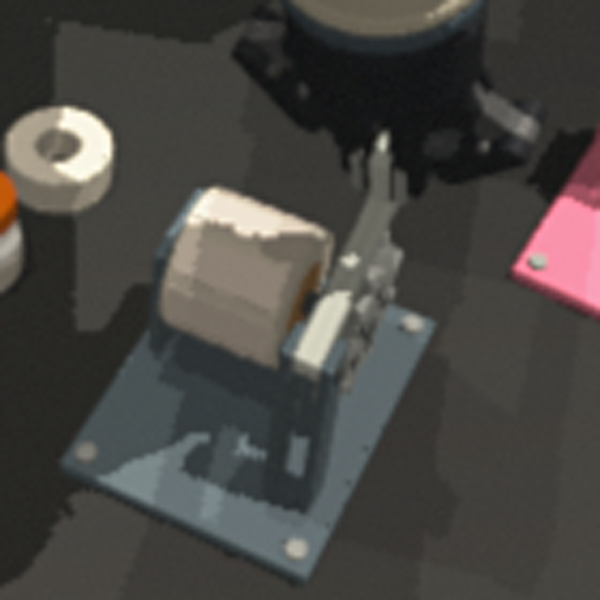

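The pawl is lifted in the grip, with the tab at crop (382,150). I'll hold it while the drum unwinds.

Request:
servo_tool(commands=[{"x": 0, "y": 0, "z": 0, "rx": 0, "ry": 0, "rz": 0}, {"x": 0, "y": 0, "z": 0, "rx": 0, "ry": 0, "rz": 0}, {"x": 0, "y": 0, "z": 0, "rx": 0, "ry": 0, "rz": 0}, {"x": 0, "y": 0, "z": 0, "rx": 0, "ry": 0, "rz": 0}, {"x": 0, "y": 0, "z": 0, "rx": 0, "ry": 0, "rz": 0}, {"x": 0, "y": 0, "z": 0, "rx": 0, "ry": 0, "rz": 0}, {"x": 0, "y": 0, "z": 0, "rx": 0, "ry": 0, "rz": 0}, {"x": 0, "y": 0, "z": 0, "rx": 0, "ry": 0, "rz": 0}, {"x": 0, "y": 0, "z": 0, "rx": 0, "ry": 0, "rz": 0}, {"x": 0, "y": 0, "z": 0, "rx": 0, "ry": 0, "rz": 0}])

```text
time: 4.03
ee_pos: [0.5115, 0.2089, 0.1593]
orientation: [[-0.936, -0.087, -0.341], [-0.082, 0.996, -0.03], [0.342, -0.0, -0.94]]
wrist_force: [-3.0, -4.5, 2.6]
gripper_width: 0.0108
gripper_force: 60.4
```

Request:
servo_tool(commands=[{"x": 0, "y": 0, "z": 0, "rx": 0, "ry": 0, "rz": 0}, {"x": 0, "y": 0, "z": 0, "rx": 0, "ry": 0, "rz": 0}, {"x": 0, "y": 0, "z": 0, "rx": 0, "ry": 0, "rz": 0}, {"x": 0, "y": 0, "z": 0, "rx": 0, "ry": 0, "rz": 0}, {"x": 0, "y": 0, "z": 0, "rx": 0, "ry": 0, "rz": 0}, {"x": 0, "y": 0, "z": 0, "rx": 0, "ry": 0, "rz": 0}, {"x": 0, "y": 0, "z": 0, "rx": 0, "ry": 0, "rz": 0}, {"x": 0, "y": 0, "z": 0, "rx": 0, "ry": 0, "rz": 0}, {"x": 0, "y": 0, "z": 0, "rx": 0, "ry": 0, "rz": 0}, {"x": 0, "y": 0, "z": 0, "rx": 0, "ry": 0, "rz": 0}])

```text
time: 4.87
ee_pos: [0.5115, 0.2088, 0.1593]
orientation: [[-0.936, -0.087, -0.341], [-0.082, 0.996, -0.03], [0.342, -0.0, -0.94]]
wrist_force: [-1.8, -4.5, 3.4]
gripper_width: 0.0107
gripper_force: 60.4
```

Request:
servo_tool(commands=[{"x": 0, "y": 0, "z": 0, "rx": 0, "ry": 0, "rz": 0}, {"x": 0, "y": 0, "z": 0, "rx": 0, "ry": 0, "rz": 0}, {"x": 0, "y": 0, "z": 0, "rx": 0, "ry": 0, "rz": 0}, {"x": 0, "y": 0, "z": 0, "rx": 0, "ry": 0, "rz": 0}, {"x": 0, "y": 0, "z": 0, "rx": 0, "ry": 0, "rz": 0}, {"x": 0, "y": 0, "z": 0, "rx": 0, "ry": 0, "rz": 0}, {"x": 0, "y": 0, "z": 0, "rx": 0, "ry": 0, "rz": 0}, {"x": 0, "y": 0, "z": 0, "rx": 0, "ry": 0, "rz": 0}, {"x": 0, "y": 0, "z": 0, "rx": 0, "ry": 0, "rz": 0}, {"x": 0, "y": 0, "z": 0, "rx": 0, "ry": 0, "rz": 0}])

```text
time: 5.7
ee_pos: [0.5115, 0.2088, 0.1593]
orientation: [[-0.936, -0.087, -0.341], [-0.082, 0.996, -0.03], [0.342, -0.0, -0.94]]
wrist_force: [-3.1, -4.4, 3.7]
gripper_width: 0.0105
gripper_force: 60.4
```

Request:
servo_tool(commands=[{"x": 0, "y": 0, "z": 0, "rx": 0, "ry": 0, "rz": 0}, {"x": 0, "y": 0, "z": 0, "rx": 0, "ry": 0, "rz": 0}, {"x": 0, "y": 0, "z": 0, "rx": 0, "ry": 0, "rz": 0}, {"x": 0, "y": 0, "z": 0, "rx": 0, "ry": 0, "rz": 0}, {"x": 0, "y": 0, "z": 0, "rx": 0, "ry": 0, "rz": 0}, {"x": 0, "y": 0, "z": 0, "rx": 0, "ry": 0, "rz": 0}, {"x": 0, "y": 0, "z": 0, "rx": 0, "ry": 0, "rz": 0}, {"x": 0, "y": 0, "z": 0, "rx": 0, "ry": 0, "rz": 0}, {"x": 0, "y": 0, "z": 0, "rx": 0, "ry": 0, "rz": 0}, {"x": 0, "y": 0, "z": 0, "rx": 0, "ry": 0, "rz": 0}])

```text
time: 6.53
ee_pos: [0.5115, 0.2089, 0.1593]
orientation: [[-0.936, -0.087, -0.341], [-0.082, 0.996, -0.03], [0.342, -0.0, -0.94]]
wrist_force: [-2.6, -4.8, 3.0]
gripper_width: 0.011
gripper_force: 60.4
```

Request:
servo_tool(commands=[{"x": 0, "y": 0, "z": 0, "rx": 0, "ry": 0, "rz": 0}, {"x": 0, "y": 0, "z": 0, "rx": 0, "ry": 0, "rz": 0}, {"x": 0, "y": 0, "z": 0, "rx": 0, "ry": 0, "rz": 0}, {"x": 0, "y": 0, "z": 0, "rx": 0, "ry": 0, "rz": 0}, {"x": 0, "y": 0, "z": 0, "rx": 0, "ry": 0, "rz": 0}, {"x": 0, "y": 0, "z": 0, "rx": 0, "ry": 0, "rz": 0}, {"x": 0, "y": 0, "z": 0, "rx": 0, "ry": 0, "rz": 0}, {"x": 0, "y": 0, "z": 0, "rx": 0, "ry": 0, "rz": 0}, {"x": 0, "y": 0, "z": 0, "rx": 0, "ry": 0, "rz": 0}, {"x": 0, "y": 0, "z": 0, "rx": 0, "ry": 0, "rz": 0}])

```text
time: 7.37
ee_pos: [0.5115, 0.2088, 0.1593]
orientation: [[-0.936, -0.087, -0.341], [-0.082, 0.996, -0.03], [0.342, -0.0, -0.94]]
wrist_force: [-1.4, -3.4, 2.8]
gripper_width: 0.0109
gripper_force: 60.4
```

```bash
python3 - <<'E'
from h import *
for f in("s3","s4"):
    shot("scene",f)
    if f=="s3":
        for _ in range(8): bot.camera("scene")
a,b,c=[np.load(f"pics/{f}.npz")["p"][225:285,335:400].astype(int) for f in("s2","s3","s4")]
print(abs(a-b).mean(),abs(b-c).mean(),(abs(b-c)>15).sum(),(abs(a-b)>15).sum())
p=np.load("pics/s4.npz")["p"]
cv2.imwrite("pics/s4c.png",cv2.resize(p[190:330,300:440],(600,600),interpolation=cv2.INTER_CUBIC))
print(bot.read_state()["time"],bot.read_state()["gripper_width"])
E
```

```text
3.1641880341880344 0.757948717948718 0 536
7.8667 0.010956328376452789
```

View pics/s4c.png

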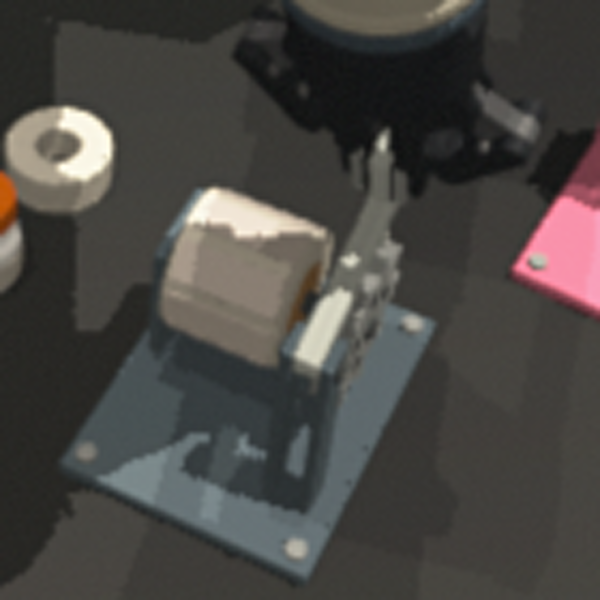

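The drum has turned and stopped: two frames 0.45 s apart show no change. I'll lower along the reverse arc, then release.

Request:
servo_tool(commands=[{"x": 0.0014, "y": 0, "z": 0.0075, "rx": 0, "ry": -5, "rz": 0}, {"x": 0.0022, "y": 0, "z": 0.0151, "rx": 0, "ry": -10, "rz": 0}, {"x": 0.0023, "y": 0, "z": 0.0227, "rx": 0, "ry": -15, "rz": 0}, {"x": 0.0019, "y": 0, "z": 0.0285, "rx": 0, "ry": -19, "rz": 0}, {"x": 0.0019, "y": 0, "z": 0.0285, "rx": 0, "ry": -19, "rz": 0}, {"x": 0.0019, "y": 0, "z": 0.0285, "rx": 0, "ry": -19, "rz": 0}])

```text
time: 8.37
ee_pos: [0.5001, 0.208, 0.1333]
orientation: [[-0.996, -0.088, -0.015], [-0.088, 0.996, -0.001], [0.015, -0.0, -1.0]]
wrist_force: [0.2, -5.2, -1.4]
gripper_width: 0.0107
gripper_force: 60.9
```

Request:
servo_tool(commands=[{"x": 0, "y": 0, "z": 0, "rx": 0, "ry": 0, "rz": 0}, {"x": 0, "y": 0, "z": 0, "rx": 0, "ry": 0, "rz": 0}, {"x": 0, "y": 0, "z": 0, "rx": 0, "ry": 0, "rz": 0}, {"x": 0, "y": 0, "z": 0, "rx": 0, "ry": 0, "rz": 0}, {"x": 0, "y": 0, "z": 0, "rx": 0, "ry": 0, "rz": 0}, {"x": 0, "y": 0, "z": 0, "rx": 0, "ry": 0, "rz": 0}], gripper=0.0)

```text
time: 8.87
ee_pos: [0.5003, 0.2081, 0.1331]
orientation: [[-0.996, -0.087, -0.017], [-0.087, 0.996, -0.001], [0.017, 0.0, -1.0]]
wrist_force: [0.4, -0.8, -0.5]
gripper_width: 0.0426
gripper_force: 0.0
```

Now I'll retreat straight up and check.

Request:
servo_tool(commands=[{"x": 0, "y": 0, "z": -0.02, "rx": 0, "ry": 0, "rz": 0}, {"x": 0, "y": 0, "z": -0.04, "rx": 0, "ry": 0, "rz": 0}, {"x": 0, "y": 0, "z": -0.06, "rx": 0, "ry": 0, "rz": 0}, {"x": 0, "y": 0, "z": -0.09, "rx": 0, "ry": 0, "rz": 0}, {"x": 0, "y": 0, "z": -0.11, "rx": 0, "ry": 0, "rz": 0}, {"x": 0, "y": 0, "z": -0.12, "rx": 0, "ry": 0, "rz": 0}, {"x": 0, "y": 0, "z": -0.12, "rx": 0, "ry": 0, "rz": 0}, {"x": 0, "y": 0, "z": -0.12, "rx": 0, "ry": 0, "rz": 0}])

```text
time: 9.53
ee_pos: [0.5021, 0.2081, 0.2527]
orientation: [[-0.996, -0.087, -0.017], [-0.087, 0.996, -0.001], [0.017, 0.0, -1.0]]
wrist_force: [-0.5, 0.5, -0.6]
gripper_width: 0.0426
gripper_force: 0.0
```

```bash
python3 - <<'E'
from h import *
shot("wrist","w2"); shot("scene","s5")
for f in("scene","s5"):
    p,P=pts(f); s=P[215:300,340:410].reshape(-1,3); q=s[(s[:,2]>.135)&(s[:,2]<.19)&(abs(s[:,1]-.208)<.02)]; print(f,len(q),q.min(0),q.max(0))
for f in("w1","w2"):
    p,P=pts(f); q=P[(P[...,2]>.15)&(P[...,2]<.2)&(abs(P[...,0]-.5)<.03)&(abs(P[...,1]-.208)<.015)]
    print(f,len(q),np.median(q,0),q.min(0),q.max(0))
    b=P[(abs(P[...,0]-.55)<.025)&(P[...,2]>.108)&(P[...,2]<.15)&(abs(P[...,1]-.213)<.012)]
    print(np.polyfit(b[:,0],b[:,2],1),np.median(b[:,2]))
p=np.load("pics/s5.npz")["p"]
cv2.imwrite("pics/s5c.png",cv2.resize(p[190:330,300:440],(600,600),interpolation=cv2.INTER_CUBIC))
E
```

```text
scene 103 [0.48964111 0.20165444 0.13558081] [0.50976685 0.21486692 0.16097022]
s5 102 [0.49026947 0.20281817 0.1353554 ] [0.50977383 0.21474649 0.16085609]
w1 457 [0.49672452 0.20829346 0.15847295] [0.48912111 0.20201821 0.15022611] [0.50740545 0.21455077 0.16033661]
[-0.05950092  0.15318669] 0.12090284065971446
w2 387 [0.49704146 0.20834431 0.15855689] [0.48920656 0.20215359 0.15014001] [0.50695702 0.21488741 0.16096616]
[-0.05948032  0.15318707] 0.12088986081765107
```

View pics/s5c.png

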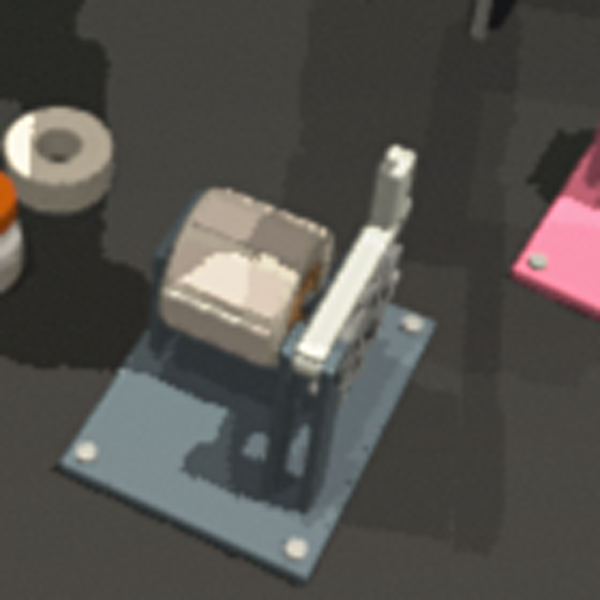

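The pawl is back at its original height, with the tab top at crop (400,155). The drum is at rest and the arm is clear.

```bash
python3 -c "
from station import bot
print(bot.finish_job())"
```

```text
the job is handed in; nothing more can be done
None
```

I lifted the wide rewinder's pawl and held it up about 4.7 s until its drum stopped turning, then lowered it back into the teeth; I never went near the narrow one, and the job is handed in (no verdict was returned).

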